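# Latch the mini centrifuge and hold its run plunger half-way

## Robot

A 7-joint arm with a two-finger parallel gripper is mounted at the origin on a cart in front of the work surface, level with it; the furniture and walls round the work are solid. World frame = base frame: x ahead of the robot, y to its left, z up, the work surface at z = 0. Lengths are in m, angles in rad, forces in N, time in s.
With the tool pointing down it reaches from about 0.4 to 0.925 m from the base axis. Payload 4.1 kg.
Tool frame: the origin (TCP) lies at the very end of the fingers, on their centre line; the grasp point (between the pads) lies 19 mm behind it; z points along the fingers, y is the line along which they close (so a half turn about z gives the same grasp; the last joint's range is limited). The gripper opens to 85 mm and grips with 20 to 120 N. Pads are 22 mm wide; open, the fingers measure 114 mm over their backs; the gripper's body (76 mm by 85 mm) begins 54 mm behind the grasp point. The pads swing forward as they close: fully open they stand 13 mm farther back than shut.
Start: joints at [-1.379, 0.398, 0.045, 1.537, -0.019, 1.207, -0.051], TCP at [0.186, 0.623, 0.231] pointing down, gripper open.
Joint ranges: [-2.82, 2.82], [-0.49, 2.23], [-1.37, 1.46], [0, 2.46], [-1.36, 4.5], [0.23, 2], [-2.94, 2.94]. Speed limits (rad/s): [2.57, 2.57, 3.14, 3.14, 3.14, 3.14, 3.14].

## Interface

Orientations are given as a unit quaternion [w, x, y, z].
In Python, from plant import * gives the robot as it stands.
- The arm moves only by the shell command python3 -m inch 'ROWS'. ROWS is JSON, a list of rows, each a list of 7 numbers: the finger opening in mm, from 0 to 85.4, then the shift along the tool's x, y, z in mm, then the turn, a rotation vector about the tool's x, y, z in rad. A call has 1 to 20 rows; each row shifts and turns the commanded pose from where the row before left it, along the tool's axes as they then stand; what a row does not reach is not made up. A row lasts 1/10 s, in which the tool goes at most 50 mm and 8.59 degrees, less where a joint would pass 70% of its speed; a pose out of reach is approached as far as the arm can. A call with a gripper value outside its range is refused whole. The fingers move at their own pace and stop on an object; the grip force is fixed at half the most. Time passes only in rows, so rows that do not move let the fingers close. It gives the time, the measured TCP pose, the force, the opening and the grip force at its end, in the units of the state.
- state(): the state, without advancing time (a new reading comes with each control period).
- grab_frame(name): name is "scene" or "side" or "wrist"; returns the picture (400x640x3 uint8, red, green, blue); there is no depth.
- camera_model(name): a dict with "fx", "fy", "cx", "cy" (pixels), "origin" and "rotation" of the camera in the world. Camera axes: x right, y down, z forward; pixel columns grow to the right and rows downward; lengths in m; the calibration is good to about 2 mm. The wrist camera is an equidistant fisheye: a pixel r from the principal point sees the ray r / f radians off the axis. A picture is of the moment at which its call begins: read the wrist's pose just before it. camera_model takes no time and is no camera call; for the wrist camera it gives the pose at the moment of the call.
- sign_off(): hands the job in; it is judged then, once.
The state is a dict: "t": time; "joint_pos": joint angles; "joint_vel": joint speeds; "tau": joint torques, N m; "ee_pos": TCP position; "tool_rot": TCP orientation; "ft_force": force on the tool from outside, world axes, zero at the start; "ft_torque": the same for the moment, N m; "opening": opening from 0.0 (shut) to 1.0 (fully open); "grasp_force": force on a finger pad.
Only numpy, scipy, OpenCV 4.12 (cv2) and the standard library are available. Lean on these libraries where they do the work, as an engineer would, in place of code of your own. Each camera call takes 0.05 s, during which the arm holds its last target. There are 200 camera calls.

## Task

Give the tubes in the small bench centrifuge a slow spin: push its clear lid fully shut, then turn the turnbutton on the front deck to its stop so that its nose lies over the lid's lip, and only then press the sprung run plunger about half-way down (12 mm; the lower dark ring of its stem has gone into the guide, the upper one still shows), never to the bottom. Keep it there for two seconds and finish while you are still holding it down, for it springs back when released. Leave the other things on the bench where they are.

Things in the scene. Friction and masses are not known exactly. Their poses are not given: they have to be found in the camera images.
- centrifuge: white bench centrifuge, fixed to the bench, 210 x 160 mm in plan; origin at the middle of its underside, its own -x is its front (towards the robot, within 0.3 rad), +y its left side, z up. Its flat front deck (own x -105 to -20 mm) is 50 mm above the bench; behind it a collar with the rotor well, 70 mm above the bench, carries the clear lid
- lid (a joint): hinge of the clear lid, rad: 0 shut, positive raised (starts partly raised, at most 0.8). Hinge line along the centrifuge's y at its own x = +105 mm, 70 mm above the bench. The lid is a hollow clear cap 125 mm (from the hinge forward) x 152 mm x 30 mm, its top 100 mm above the bench when shut; the hinge is stiff (0.12 N m), so it stays where it is left, and pressing it down from above takes 1 to 3 N
- lid_top (a point): point on the lid's top face, on its centre line 60 mm forward of the hinge; shut, it is 45 mm behind (own +x) the centrifuge's middle and 100 mm above the bench
- lid_lip (a point): point on top of the grey lip (40 mm wide, reaching 27 mm out from the lid's front wall), 7 mm inside its front edge; shut, at own x = -40 mm, y = 0, 78 mm above the bench
- turnbutton (a joint): aluminium turnbutton on a steel post on the front deck, rad: grows clockwise seen from above. 0 = nose along the centrifuge's own +y (clear of the lid); 1.57 = stop, nose along own +x, over the lid's lip. Starts between 0.15 and 0.45. Friction 0.04 N m; it stays where it is left
- turnbutton_grip (a point): top centre of the turnbutton's upright grip bar, on its pivot axis, 112 mm above the bench, at own x = -75, y = +22 mm of the centrifuge. The bar is 10 mm thick, 36 mm long (along the nose) and 25 mm tall (its foot is 87 mm above the bench)
- turnbutton_nose (a point): tip of the turnbutton's nose, 44 mm from the pivot axis, top 87 mm above the bench; the nose is 14 mm wide, 7 mm thick
- run_plunger (a joint): travel of the sprung run plunger on the front deck, m: 0 = up at rest, grows as it is pressed straight down, bottom at 0.022. Spring: 2 N at the start plus 0.4 N per mm (6.8 N at 12 mm); it comes up again when released. Aluminium stem 18 mm thick in a steel guide, with two dark rings 8 and 16 mm above the guide's top at rest
- plunger_top (a point): centre of the top of the plunger's pad; at rest 92 mm above the bench, at own x = -75, y = -52 mm of the centrifuge
- plunger_pad: the run plunger with its round black pad on top of the stem, pad 34 mm across, 8 mm thick; origin at the centre of the pad's underside, z up
- beaker: empty clear beaker, 52 mm across, 66 mm tall, to the left of the centrifuge; bystander, origin at the centre of its underside
- reagent_clear: clear reagent bottle with a screw cap, 46 mm across, 95 mm tall, to the right of the centrifuge; bystander, origin at the centre of its underside
- drop_vial: small vial with a screw cap, 24 mm across, 48 mm tall, to the left of the centrifuge towards the back; bystander, origin at the centre of its underside
- petri_dish: petri dish, 61 mm across, 16 mm tall, near the bench's front edge at the right; bystander, origin at the centre of its underside
- tip_box: box of pipette tips, 92 x 122 x 71 mm, at the front left; bystander, origin at the centre of its underside

How it is judged:
By the outcome, as a careful person would: the job done as asked, in the order asked, and still so for the second after the job is handed in, while the arm keeps its last pose, push and grip.
It also fails if it takes over 64 s, if anything falls off the work surface, if the arm or the gripper's body presses on something with over 40 N, if the wrist force passes 120 N, or if a joint passes its speed limit or range.

## Working session

There is one attempt and no reset: what is moved stays moved. The work goes in short steps, Python scripts to look and compute and a shell command to move; the robot and the scene stay as the last step left them, time stands still between calls to the robot, and variables do not carry over. Pictures are saved under pics/ and viewed, at most 10 in all, crops included, and the job is handed in when it is done.

```bash
mkdir -p pics; ls; python3 - <<'E'
from plant import *
import cv2,numpy as np
s=state();print({k:np.round(v,3) for k,v in s.items()})
for n in("scene","side"):
    c=camera_model(n);print(n,{k:np.round(v,4).tolist() for k,v in c.items()})
    cv2.imwrite(f"pics/{n}0.png",grab_frame(n)[:,:,::-1])
E
```

```text
pics
{'t': np.float64(0.0), 'joint_pos': array([-1.379,  0.399,  0.045,  1.538, -0.019,  1.207, -0.051]), 'joint_vel': array([-0.   ,  0.002, -0.001,  0.001,  0.001,  0.001,  0.001]), 'tau': array([ 0.0000e+00, -4.7512e+01,  1.3650e+00, -2.5423e+01,  1.2000e-02,
        1.0000e-02, -0.0000e+00]), 'ee_pos': array([0.186, 0.622, 0.23 ]), 'tool_rot': array([-0.   ,  0.145,  0.989, -0.001]), 'ft_force': array([ 0.026, -0.904,  0.255]), 'ft_torque': array([-0.035,  0.01 , -0.035]), 'grasp_force': np.float64(0.0), 'opening': np.float64(0.997)}
scene {'fx': 363.5072, 'fy': 363.5072, 'cx': 318.3022, 'cy': 198.4195, 'origin': [-0.0066, -0.4641, 0.694], 'rotation': [-0.3971, 0.8267, -0.3642, 0.1621]}
side {'fx': 385.598, 'fy': 385.598, 'cx': 317.1693, 'cy': 205.0079, 'origin': [0.2823, 0.4724, 0.8864], 'rotation': [0.0666, -0.2136, 0.9365, -0.2698]}
```

View pics/scene0.png

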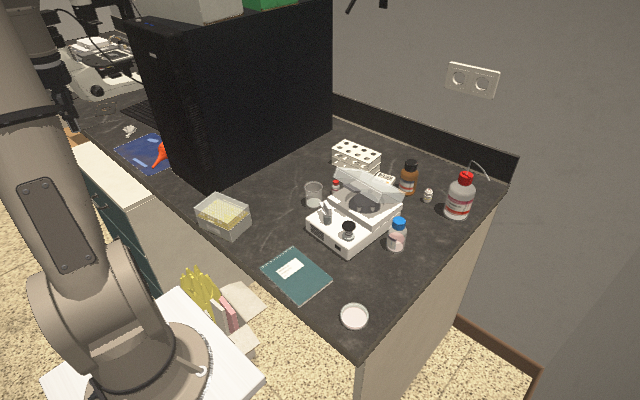

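View pics/side0.png

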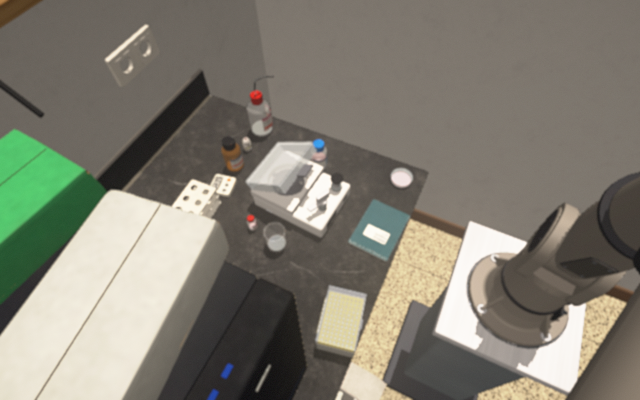

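The scene view shows the centrifuge at about (355,215), with the black pad at (348,228), the turnbutton at (326,211) and the lid raised. The side view shows it at about (300,185), with a tall cabinet to its left. I'll enlarge both.

```bash
python3 - <<'E'
import cv2,numpy as np
a=cv2.imread("pics/scene0.png")[150:270,290:430];b=cv2.imread("pics/side0.png")[130:250,230:370]
f=lambda i:cv2.resize(i,None,fx=5,fy=5,interpolation=cv2.INTER_CUBIC)
cv2.imwrite("pics/c1.png",cv2.resize(np.hstack([f(a)]),(700,600)));cv2.imwrite("pics/c2.png",f(b))
E
cat > h.py <<'E'
from plant import *
import numpy as np
from scipy.spatial.transform import Rotation as R
def rot(q): return R.from_quat(np.roll(q,-1))
def ray(n,u,v,c=None):
    c=c or camera_model(n)
    x=np.array([(u-c["cx"])/c["fx"],(v-c["cy"])/c["fy"]])
    if n=="wrist":
        r=np.hypot(*x); d=np.r_[x/r*np.sin(r),np.cos(r)]
    else: d=np.r_[x,1.]
    return np.array(c["origin"]),rot(c["rotation"]).apply(d/np.linalg.norm(d))
def plane(n,u,v,z,c=None):
    o,d=ray(n,u,v,c); return o+d*(z-o[2])/d[2]
def tri(*obs):
    A=0;B=0
    for a in obs:
        o,d=ray(*a);P=np.eye(3)-np.outer(d,d);A=A+P;B=B+P@o
    return np.linalg.solve(A,B)
E
```

```text
(no output)
```

View pics/c1.png

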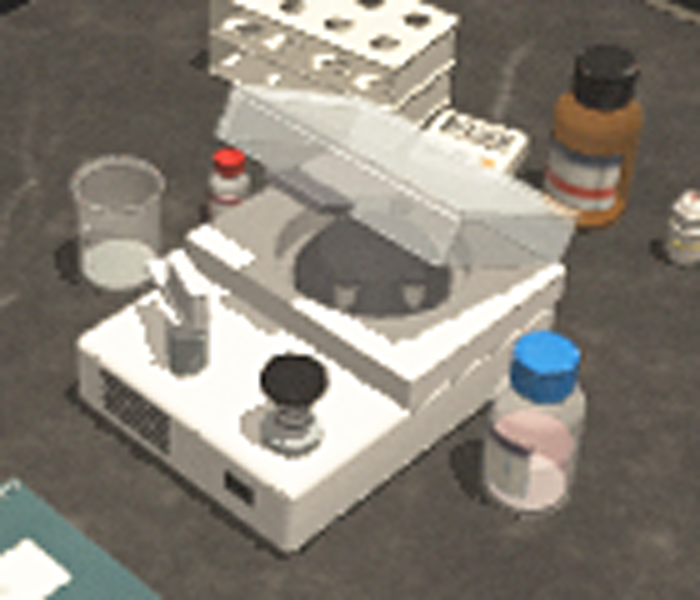

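View pics/c2.png

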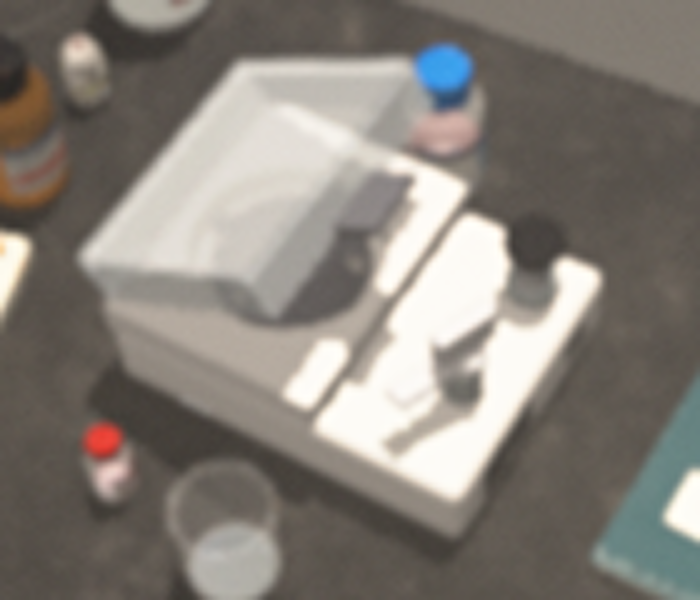

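The crops show the pad top at scene (348.8,225) and side (337.4,177). The deck's front corners are at scene (306,219) and (348,249.4), and at side (322.4,230) and (350.4,185). The bar top is near side (323,195.6).

```bash
python3 - <<'E'
from h import *
S,D="scene","side"
np.set_printoptions(precision=4,suppress=True)
pt=tri((S,348.8,225),(D,337.4,177));print("pad",pt,plane(S,348.8,225,.092),plane(D,337.4,177,.092))
fl=tri((S,306,219),(D,322.4,230));fr=tri((S,348,249.4),(D,350.4,185));print("fl",fl,"fr",fr)
g=plane(D,323,195.6,.112);g2=plane(S,326,206.6,.112);print("grip",g,g2)
d=(fl-fr)[:2];yaw=np.arctan2(-d[0],d[1]);print("yaw",yaw,np.linalg.norm(d))
M=np.array([[np.cos(yaw),-np.sin(yaw)],[np.sin(yaw),np.cos(yaw)]])
for n,p,l in(("pad",pt,(-.075,-.052)),("fl",fl,(-.105,.08)),("fr",fr,(-.105,-.08)),("grip",g,(-.075,.022)),("grip2",g2,(-.075,.022))):
    print(n,"origin",p[:2]-M@l)
d=(g-pt)[:2];print("yaw2",np.arctan2(-d[0],d[1]))
E
```

```text
pad [ 0.4987 -0.0746  0.0917] [ 0.4991 -0.0748  0.092 ] [ 0.4981 -0.074   0.092 ]
fl [0.4801 0.0561 0.0431] fr [ 0.4696 -0.0973  0.0457]
grip [0.5012 0.0054 0.112 ] [ 0.4959 -0.0042  0.112 ]
yaw -0.06834271124524273 0.15370413175653047
pad origin [ 0.5771 -0.0278]
fl origin [ 0.5794 -0.0309]
fr origin [ 0.5798 -0.0246]
grip origin [ 0.5745 -0.0217]
grip2 origin [ 0.5692 -0.0313]
yaw2 -0.030872151811717485
```

```bash
python3 - <<'E'
from h import *
np.set_printoptions(precision=3,suppress=True)
for p in((203,195),(332,130),(150,133)):print(p,plane("scene",*p,0.))
s=state();Rt=rot(s["tool_rot"]);print(Rt.as_matrix())
o=np.array([.577,-.028]);yaw=-.06
w=lambda x,y:o+R.from_euler('z',yaw).as_matrix()[:2,:2]@[x,y]
for n,l in dict(lid=(.01,0),grip=(-.075,.022),pl=(-.075,-.052)).items():
    t=np.r_[w(*l),.23];print(n,t,1e3*Rt.inv().apply(t-s["ee_pos"]))
E
```

```text
(203, 195) [0.381 0.405 0.   ]
(332, 130) [0.951 0.376 0.   ]
(150, 133) [0.463 0.905 0.   ]
[[-0.958  0.287 -0.   ]
 [ 0.287  0.958 -0.002]
 [-0.    -0.002 -1.   ]]
lid [ 0.587 -0.029  0.23 ] [-570.51  -508.557    1.328]
grip [ 0.503 -0.002  0.23 ] [-482.732 -506.579    1.313]
pl [ 0.499 -0.075  0.23 ] [-499.655 -578.618    1.444]
```

```bash
python3 -m inch '[[0,-20,-32,0,0,0,0],[0,-20,-32,0,0,0,0],[0,-20,-32,0,0,0,0],[0,-20,-32,0,0,0,0],[0,-20,-32,0,0,0,0],[0,-20,-32,0,0,0,0],[0,-20,-32,0,0,0,0],[0,-20,-32,0,0,0,0]]'
python3 -m inch '[[0,-37,-23,0,0,0,0],[0,-37,-23,0,0,0,0],[0,-37,-23,0,0,0,0],[0,-37,-23,0,0,0,0],[0,-37,-23,0,0,0,0],[0,-37,-23,0,0,0,0],[0,-37,-23,0,0,0,0],[0,-37,-23,0,0,0,0],[0,-37,-23,0,0,0,0],[0,-37,-23,0,0,0,0],[0,-36,-22,0,0,0,0],[0,0,0,0,0,0,0]]'
python3 -m inch '[[0,0,0,0,0,0,0.148],[0,0,0,0,0,0,0.148],[0,0,0,0,0,0,0.148],[0,0,0,0,0,0,0.148],[0,0,0,0,0,0,0.148],[0,0,0,0,0,0,0.148],[0,0,0,0,0,0,0.148],[0,0,0,0,0,0,0.148],[0,0,0,0,0,0,0.148],[0,0,0,0,0,0,0.148],[0,0,0,0,0,0,0.148],[0,0,0,0,0,0,0]]'
python3 - <<'E'
from h import *
import cv2
np.set_printoptions(precision=4,suppress=True)
s=state();print(s["t"],s["ee_pos"],s["joint_pos"],s["ft_force"]);print(rot(s["tool_rot"]).as_matrix())
c=camera_model("wrist");print({k:np.round(v,4).tolist() for k,v in c.items()})
import json;json.dump({k:np.array(v).tolist() for k,v in c.items()},open("w1.json","w"))
cv2.imwrite("pics/w1.png",grab_frame("wrist")[:,:,::-1])
E
```

```text
t: 0.9
ee_pos: [0.2664, 0.3298, 0.231]
tool_rot: [-0.0, 0.145, 0.989, -0.0]
ft_force: [0.2, -0.1, 0.4]
opening: -0.001
grasp_force: 0.0
t: 2.1
ee_pos: [0.5851, -0.0326, 0.231]
tool_rot: [0.001, 0.149, 0.989, -0.002]
ft_force: [-0.9, 0.8, -0.9]
opening: 0.002
grasp_force: 0.0
t: 3.3
ee_pos: [0.5824, -0.0253, 0.2307]
tool_rot: [-0.0, 0.819, 0.574, -0.001]
ft_force: [0.4, 0.0, 0.7]
opening: 0.0
grasp_force: 0.0
3.3 [ 0.5824 -0.0253  0.2307] [-0.7613  0.4291  0.9782  1.7195 -0.3792  1.1989 -0.0306] [0.4356 0.0433 0.689 ]
[[ 0.3401  0.9404 -0.0013]
 [ 0.9404 -0.3401 -0.    ]
 [-0.0005 -0.0013 -1.    ]]
{'fx': 309.7069, 'fy': 309.7069, 'cx': 316.74, 'cy': 195.3229, 'origin': [0.604, 0.0368, 0.3733], 'rotation': [0.1294, 0.9765, -0.171, -0.0234]}
```

View pics/w1.png

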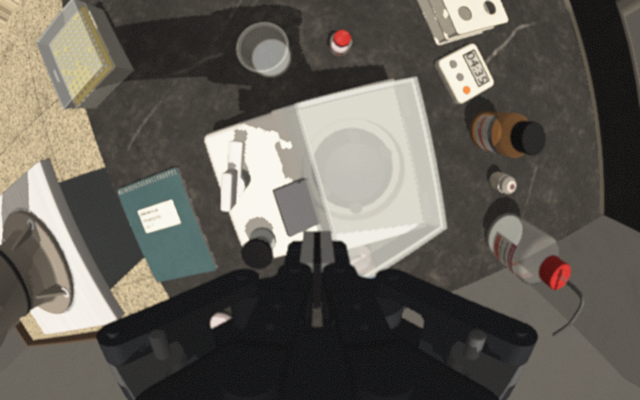

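The wrist view shows the finger tips at (317,245), the pad at (258,250), the bar near (236,165), and the lid with its front edge at x≈300. I'll push the lid 70 mm forward of its hinge.

```bash
python3 -m inch '[[0,5,28,0,0,0,0],[0,0,0,20,0,0,0],[0,0,0,20,0,0,0],[0,0,0,15,0,0,0],[0,0,0,10,0,0,0],[0,0,0,10,0,0,0],[0,0,0,10,0,0,0],[0,0,0,10,0,0,0],[0,0,0,10,0,0,0],[0,0,0,8,0,0,0],[0,0,0,6,0,0,0],[0,0,0,4,0,0,0],[0,0,0,2,0,0,0],[0,0,0,0,0,0,0]]'
python3 -m inch '[[0,0,0,2,0,0,0],[0,0,0,2,0,0,0],[0,0,0,2,0,0,0],[0,0,0,0,0,0,0]]'
python3 -c "
from plant import *
print(state()['joint_pos'])"
```

```text
t: 4.75
ee_pos: [0.6111, -0.031, 0.1061]
tool_rot: [0.0, 0.819, 0.574, 0.0]
ft_force: [-0.1, 0.5, -0.7]
opening: -0.002
grasp_force: 0.0
t: 5.15
ee_pos: [0.6111, -0.031, 0.1002]
tool_rot: [0.0, 0.819, 0.574, 0.0]
ft_force: [0.2, -0.5, 0.2]
opening: 0.001
grasp_force: 0.0
[-0.62316577  0.6138502   0.84649851  1.77959379 -0.5396871   0.99674258
  0.08913908]
```

```bash
python3 -m inch '[[0,0,0,1,0,0,0],[0,0,0,1,0,0,0],[0,0,0,0,0,0,0]]'
python3 -m inch '[[0,0,0,1,0,0,0],[0,0,0,1,0,0,0],[0,0,0,0,0,0,0]]'
python3 - <<'E'
from h import *
import cv2
for n in("side","scene"):cv2.imwrite(f"pics/{n}1.png",grab_frame(n)[:,:,::-1])
a=cv2.imread("pics/side1.png")[130:250,230:370];b=cv2.imread("pics/scene1.png")[150:270,290:430]
cv2.imwrite("pics/c3.png",cv2.resize(np.hstack([a,b]),(800,343),interpolation=cv2.INTER_CUBIC))
E
```

```text
t: 5.45
ee_pos: [0.6112, -0.031, 0.1]
tool_rot: [-0.001, 0.819, 0.574, 0.001]
ft_force: [-4.9, 0.6, 11.2]
opening: -0.0
grasp_force: 5.6
t: 5.75
ee_pos: [0.6113, -0.0311, 0.0999]
tool_rot: [-0.001, 0.819, 0.574, 0.001]
ft_force: [-7.9, 3.1, 22.5]
opening: 0.001
grasp_force: 11.2
```

View pics/c3.png

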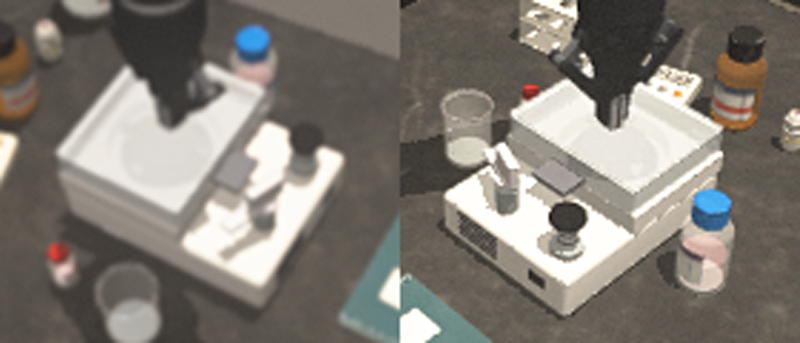

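The lid is shut: I hit a firm stop at z=0.100, and the cap sits flush in both views. Next I lift and go above the turnbutton.

```bash
python3 -m inch '[[0,0,0,-15,0,0,0],[0,0,0,-25,0,0,0],[40,0,0,-30,0,0,0],[40,0,0,-34,0,0,0],[40,-2,-28,0,0,0,0],[40,-2,-28,0,0,0,0],[40,-2,-28,0,0,0,0],[40,-2,-29,0,0,0,0],[40,0,0,0,0,0,0]]'
python3 - <<'E'
from h import *
import cv2,json
np.set_printoptions(precision=4,suppress=True)
s=state();print(s["t"],s["ee_pos"],s["joint_pos"],s["ft_force"])
c=camera_model("wrist")
json.dump({k:np.array(v).tolist() for k,v in c.items()},open("w2.json","w"))
im=grab_frame("wrist")[:,:,::-1];cv2.imwrite("pics/w2.png",im)
cv2.imwrite("pics/w2c.png",cv2.resize(im[80:280,200:440],(720,600),interpolation=cv2.INTER_CUBIC))
E
```

```text
t: 6.75
ee_pos: [0.4987, 0.0013, 0.1996]
tool_rot: [-0.002, 0.818, 0.575, -0.0]
ft_force: [0.3, -0.3, 1.3]
opening: 0.468
grasp_force: 0.0
6.75 [0.4987 0.0013 0.1996] [-0.9737  0.2816  1.0555  1.9459 -0.2823  1.0749 -0.1439] [ 0.2682 -0.2882  1.29  ]
```

View pics/w2c.png

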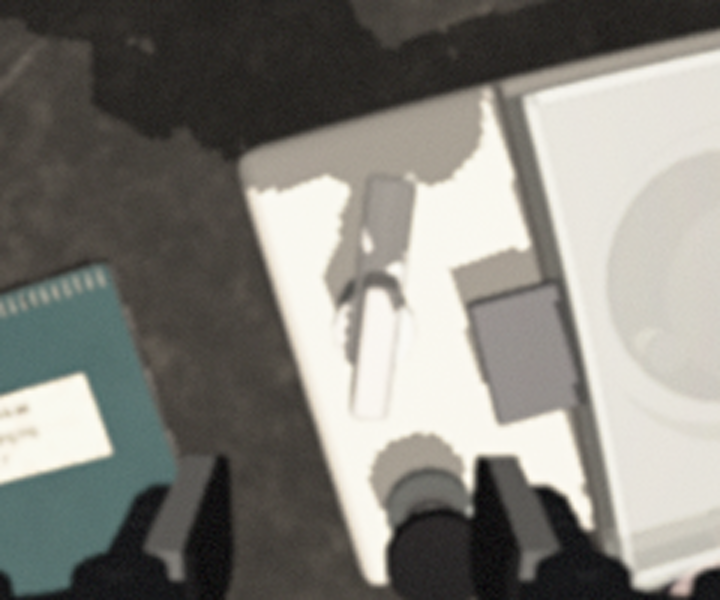

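The wrist crop shows the bar top's centre line running from (370,417) to (390,288) and the nose tip at (391,179). The lip corners are at (470,302), (555,283), (580,402) and (498,422).

```bash
python3 - <<'E'
from h import *
import json
np.set_printoptions(precision=4,suppress=True)
c=json.load(open("w2.json"))
P=lambda u,v,z:plane("wrist",200+u/3,80+v/3,z,c)
a,b=P(370,417,.112),P(390,288,.112);n=P(391,179,.087);g=(a+b)/2
print("cam",c["origin"],"bar",a,b,np.linalg.norm(a-b),"mid",g,"nose",n,np.linalg.norm((n-g)[:2]))
for d in(b-a,n-g):print("ang",np.arctan2(d[1],d[0]))
l=[P(*p,.078) for p in((470,302),(498,422))];d=l[0]-l[1];print("lip front",l,np.linalg.norm(d),"yaw",np.arctan2(-d[0],d[1]))
p=P(432,553,.092);print("pad",p)
s=state();Rt=rot(s["tool_rot"]).as_matrix();print("tooly ang",np.arctan2(Rt[1,1],Rt[0,1]),"d",1e3*Rt.T@(g-s["ee_pos"]))
E
```

```text
cam [0.5205686612366807, 0.06294250685741079, 0.342386966642898] bar [ 0.497  -0.0145  0.112 ] [0.5133 0.0163 0.112 ] 0.03482479851380213 mid [0.5052 0.0009 0.112 ] nose [0.5229 0.04   0.087 ] 0.04295506843692143
ang 1.0844174655857741
ang 1.1442054129887547
lip front [array([ 0.533 , -0.0024,  0.078 ]), array([ 0.5296, -0.0408,  0.078 ])] 0.03854047782205343 yaw -0.08583789097397329
pad [ 0.4981 -0.069   0.092 ]
tooly ang -0.3463282466176701 d [ 1.143   4.0065 88.2482]
```

```bash
python3 -m inch '[[40,1,4,0,0,0,0.094],[40,0,0,25,0,0,0],[40,0,0,25,0,0,0],[40,0,0,25,0,0,0],[40,0,0,20,0,0,0],[40,0,0,12,0,0,0],[40,0,0,0,0,0,0],[0,0,0,0,0,0,0],[0,0,0,0,0,0,0],[0,0,0,0,0,0,0],[0,0,0,0,0,0,0],[0,0,0,0,0,0,0],[0,0,0,0,0,0,0]]'
```

```text
t: 8.1
ee_pos: [0.5045, 0.0005, 0.0942]
tool_rot: [-0.002, 0.845, 0.535, -0.001]
ft_force: [-6.2, 2.1, 6.5]
opening: 0.104
grasp_force: 59.2
```

```bash
python3 -m inch '[[0,0,0,-1,0,0,0.08],[0,0,0,0,0,0,0.12],[0,0,0,0,0,0,0.12],[0,0,0,0,0,0,0.12],[0,0,0,0,0,0,0.12],[0,0,0,0,0,0,0.12],[0,0,0,0,0,0,0.12],[0,0,0,0,0,0,0.12],[0,0,0,0,0,0,0.12],[0,0,0,0,0,0,0.08],[0,0,0,0,0,0,0.05],[0,0,0,0,0,0,0]]'
python3 - <<'E'
from h import *
s=state();Rt=rot(s["tool_rot"]).as_matrix();print("tooly ang",np.arctan2(Rt[1,1],Rt[0,1]),s["ft_torque"],s["ft_force"],s["joint_pos"])
E
```

```text
t: 9.3
ee_pos: [0.5043, 0.0008, 0.0943]
tool_rot: [-0.001, 1.0, -0.02, -0.002]
ft_force: [-5.4, 1.4, 2.0]
opening: 0.099
grasp_force: 60.0
tooly ang -1.6112228364009864 [ 0.43898401  0.97855409 -0.01413827] [-5.3984879   1.43912395  1.9573734 ] [-0.98643136  0.64007156  1.21665528  2.03882255 -0.73247576  0.99716328
 -1.00173861]
```

```bash
for i in 1 2; do python3 -m inch '[[0,0,0,0,0,0,0.03],[0,0,0,0,0,0,0.03],[0,0,0,0,0,0,0]]' | grep -E 'ee|force'
python3 - <<'E'
from h import *
s=state();Rt=rot(s["tool_rot"]).as_matrix();print("tooly ang",np.arctan2(Rt[1,1],Rt[0,1]),s["ft_torque"])
E
done
```

```text
ee_pos: [0.5043, 0.0008, 0.0943]
ft_force: [-4.7, 1.5, 0.4]
grasp_force: 60.2
tooly ang -1.6681524990946888 [0.33675283 1.01681096 0.53145155]
ee_pos: [0.5043, 0.0008, 0.0943]
ft_force: [-5.5, 0.8, 1.0]
grasp_force: 71.2
tooly ang -1.7246453428175268 [0.26179267 1.09461213 1.32371456]
```

```bash
python3 -m inch '[[35,0,0,0,0,0,0],[35,0,0,0,0,0,0],[35,0,0,0,0,0,0],[35,0,0,0,0,0,0],[35,0,0,-10,0,0,0],[35,0,0,-25,0,0,0],[0,0,0,-30,0,0,0],[0,3,37,0,0,0,0],[0,3,37,0,0,0,0],[0,0,0,0,0,0,0],[0,0,0,0,0,0,0]]'
python3 - <<'E'
from h import *
import cv2,json
np.set_printoptions(precision=4,suppress=True)
s=state();print(s["t"],s["ee_pos"],s["joint_pos"],s["ft_force"])
a=grab_frame("side")[:,:,::-1][130:250,230:370];b=grab_frame("scene")[:,:,::-1][150:270,290:430]
f=lambda i,w,h:cv2.resize(np.ascontiguousarray(i),(w,h),interpolation=cv2.INTER_CUBIC)
c=camera_model("wrist");json.dump({k:np.array(v).tolist() for k,v in c.items()},open("w3.json","w"))
w=grab_frame("wrist")[:,:,::-1];cv2.imwrite("pics/w3.png",w)
cv2.imwrite("pics/c4.png",np.vstack([np.hstack([f(a,350,300),f(b,350,300)]),np.hstack([f(w[100:300,200:433],350,300),f(w,350,300)])]))
E
```

```text
t: 11.0
ee_pos: [0.5002, -0.0754, 0.16]
tool_rot: [-0.0, 0.997, -0.082, 0.0]
ft_force: [1.0, -0.6, -0.4]
opening: -0.004
grasp_force: 0.0
11.0 [ 0.5002 -0.0754  0.16  ] [-0.9267  0.5763  1.3419  1.9798 -0.6366  1.1072 -1.0428] [ 0.9622 -0.5581 -0.4185]
```

View pics/c4.png

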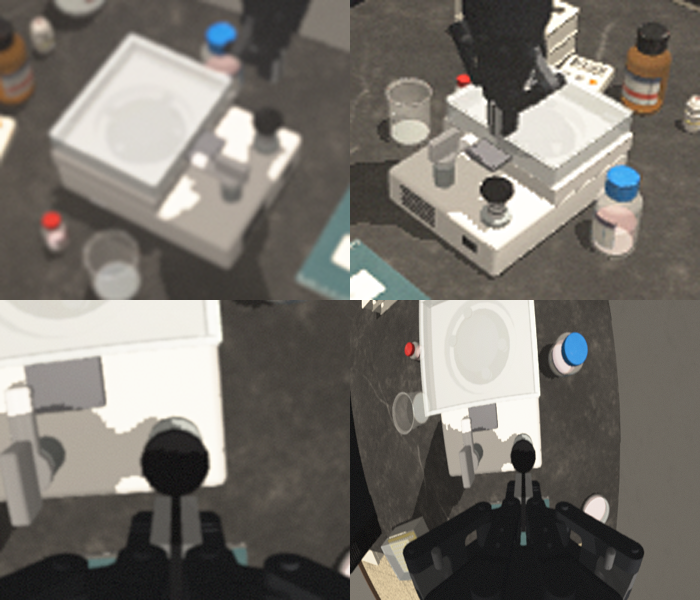

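The nose tip now lies over the lip (side view (205,158)), and the bar runs along the centrifuge's x. The pad is at (175,460) in the wrist crop. I'll locate the pad and compare it with the tool.

```bash
python3 - <<'E'
from h import *
import json
c=json.load(open("w3.json"));p=plane("wrist",200+175*233/350,100+160*200/300,.092,c)
s=state();Rt=rot(s["tool_rot"]).as_matrix();print(p,s["ee_pos"],1e3*Rt.T@(p-s["ee_pos"]))
E
```

```text
[ 0.50034583 -0.07321475  0.092     ] [ 0.50053645 -0.07329495  0.15927292] [-1.87421912e-01 -1.67128297e-02  6.72729741e+01]
```

```bash
python3 -m inch '[[0,0,0,25,0,0,0],[0,0,0,25,0,0,0],[0,0,0,14,0,0,0],[0,0,0,0,0,0,0]]' | grep -E 'ee|ft'; python3 -m inch '[[0,0,0,4,0,0,0],[0,0,0,4,0,0,0],[0,0,0,4,0,0,0],[0,0,0,2,0,0,0],[0,0,0,0,0,0,0],[0,0,0,0,0,0,0]]'
```

```text
ee_pos: [0.4992, -0.0734, 0.0938]
ft_force: [-0.2, 0.3, -0.4]
t: 12.15
ee_pos: [0.501, -0.0745, 0.0819]
tool_rot: [-0.0, 0.997, -0.08, 0.001]
ft_force: [-0.7, 0.5, 6.2]
opening: -0.001
grasp_force: 2.8
```

```bash
python3 -m inch '[[0,0,0,2,0,0,0],[0,0,0,0,0,0,0],[0,0,0,0,0,0,0],[0,0,0,0,0,0,0],[0,0,0,0,0,0,0],[0,0,0,0,0,0,0],[0,0,0,0,0,0,0],[0,0,0,0,0,0,0],[0,0,0,0,0,0,0],[0,0,0,0,0,0,0]]' | grep -E 'ee|ft'
python3 - <<'E'
from h import *
import cv2
Z=[];F=[]
for i in range(6):
    b=grab_frame("scene")[:,:,::-1];s=state();Z.append(s["ee_pos"][2]);F.append(s["ft_force"][2])
print(np.mean(Z),np.mean(F),s["t"])
w=cv2.imread("pics/scene0.png")
f=lambda i:cv2.resize(np.ascontiguousarray(i[205:255,325:375]),(400,400),interpolation=cv2.INTER_CUBIC)
cv2.imwrite("pics/c5.png",np.hstack([f(w),f(b)]))
E
```

```text
ee_pos: [0.501, -0.0744, 0.0801]
ft_force: [-0.2, 0.9, 6.1]
0.0800551701074092 6.220911866662806 13.45
```

View pics/c5.png

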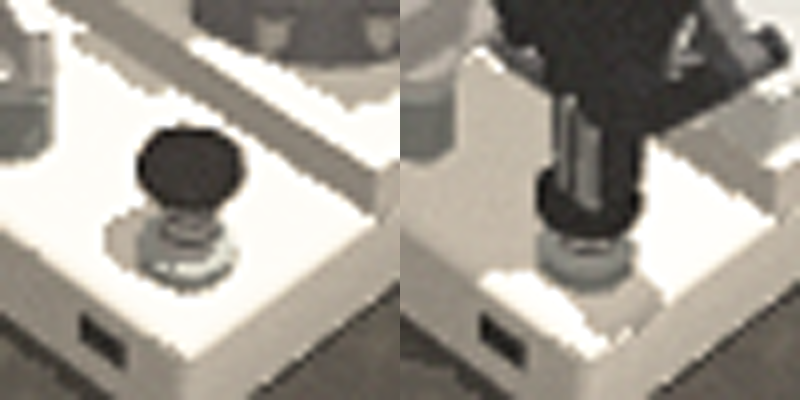

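The pad is pressed to z=0.080, which is 12 mm of travel, with part of the stem still showing above the guide. I'll hold it there and then hand in.

```bash
python3 -m inch '[[0,0,0,0,0,0,0],[0,0,0,0,0,0,0],[0,0,0,0,0,0,0],[0,0,0,0,0,0,0],[0,0,0,0,0,0,0],[0,0,0,0,0,0,0],[0,0,0,0,0,0,0],[0,0,0,0,0,0,0],[0,0,0,0,0,0,0],[0,0,0,0,0,0,0],[0,0,0,0,0,0,0],[0,0,0,0,0,0,0],[0,0,0,0,0,0,0],[0,0,0,0,0,0,0],[0,0,0,0,0,0,0],[0,0,0,0,0,0,0],[0,0,0,0,0,0,0],[0,0,0,0,0,0,0]]' | grep -E 'ee|ft|t:'
python3 -c "
from plant import *
print(sign_off())"
```

```text
t: 15.25
ee_pos: [0.501, -0.0745, 0.0801]
tool_rot: [-0.0, 0.997, -0.08, 0.001]
ft_force: [-0.8, 1.2, 6.7]
the job is handed in; nothing more can be done
None
```

I shut the lid, turned the turnbutton to its stop with its nose over the lip, then pressed the plunger about 12 mm, held it for 3 s and handed in at 15 s, still holding it down.

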